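Collapse the telescoping basin wrench and shut its kit case

ROBOT

A 6-joint arm with a two-finger parallel gripper is mounted at the origin on the work surface. World frame = base frame: x ahead of the robot, y to its left, z up, the work surface at z = 0. Lengths are in m, angles in rad, forces in N, time in s.
With the tool pointing down it reaches from about 0.3 to 0.875 m from the base axis. Payload 6.4 kg.
Tool frame: the origin (TCP) lies at the very end of the fingers, on their centre line; the grasp point (between the pads) lies 19 mm behind it; z points along the fingers, y is the direction in which the jaws open and shut (so a half turn about z gives the same grasp; the last joint's range is limited). The gripper opens to 88 mm and grips with 3 to 60 N. Pads are 18 mm wide; open, the fingers measure 123 mm over their backs; the gripper's body (75 mm by 187 mm) begins 45 mm behind the grasp point.
Start: joints at [-1.383, 0.181, 1.607, -0, 1.354, -0.206], TCP at [0.221, -0.531, 0.239] pointing down, gripper open.
Joint ranges: [-2.99, 2.99], [-0.89, 2.07], [0.3, 2.58], [-1.14, 4.28], [0, 2.63], [-3.12, 3.12]. Speed limits (rad/s): [2.57, 2.57, 3.01, 3.14, 3.14, 3.14].

INTERFACE

Orientations are given as a unit quaternion [w, x, y, z].
In Python, from plant import state, snapshot, close_job gives the robot as it stands. The module is installed in compiled form; this text tells all that it offers.
- The arm moves only by the tool drive_tool, never from a script. Its argument "moves" is a list of rows, each a list of 5 numbers: the opening, from 0 (shut) to 1 (fully open), then the shift along the tool's x, y, z in cm, then the turn about the tool's z in degrees. In form: [[claw, x, y, z, twist], ...]. A call has 1 to 5 rows; each row shifts and turns the commanded pose from where the row before left it, along the tool's axes as they then stand; what a row does not reach is not made up. A row lasts 1/10 s, in which the tool goes at most 50 mm and 8.59 degrees, less where a joint would pass 70% of its speed; a pose out of reach is approached as far as the arm can. A call is refused whole if a number of a shift passes 5 or a number of a turn 8.59, either way. A call with a gripper value outside its range is refused whole. The fingers move at their own pace and stop on an object; "newtons" is the grip in N (left out, the last holds). Time passes only in rows, so rows that do not move let the fingers close. It gives the time, the measured TCP pose, the force and the opening at its end, in the units of the state.
- state(): the state, without advancing time (a new reading comes with each control period).
- snapshot(name): name is "scene" or "side" or "wrist"; returns a dict with "frame" (400x640x3 uint8, red, green, blue), "fov_y" (degrees; the focal length in pixels is half the picture's height over the tangent of half this angle, whatever the lens; pixels are square), "cx", "cy" (the principal point, pixels), "R" (3x3) and "t" (3): a world point X has camera coordinates R X + t. Camera axes: x right, y down, z forward; pixel columns grow to the right and rows downward; lengths in m; the calibration is good to about 2 mm. A picture is of the moment at which its call begins. There is no depth.
- close_job(): hands the job in, once; it reports no verdict.
The state is a dict: "time": time; "q": joint angles; "dq": joint speeds; "joint_efforts": joint torques, N m; "tool_pos": TCP position; "orientation": TCP orientation; "ft_force": force on the tool from outside, world axes, zero at the start; "torque": the same for the moment, N m; "grip_width": opening from 0.0 (shut) to 1.0 (fully open).
Only numpy, scipy, OpenCV 4.12 (cv2) and the standard library are available. Lean on these libraries where they do the work, as an engineer would, in place of code of your own. Each camera call takes 0.05 s, during which the arm holds its last target.

TASK

The telescoping basin wrench in the kit case is drawn out one hole too long, so its T-handle stands out over the end of the case. Press in the sprung button and slide the handle sleeve in until the button clicks out into the next hole, and no further, without forcing it; then give the sleeve a light, steady tug back, of some 8 N for half a second, to prove that it is locked. Then let go and swing the clear lid fully shut, leaving the goods around the case where they are.

Things in the scene. Friction and masses are not known exactly. Their poses are not given: they have to be found in the camera images.
- case: Kit case fixed to the counter: grey tray 310 (its x) by 160 mm (its y), rim 28 mm high, black bed inside. Origin: centre of its underside; z up, x along the wrench towards its jaw. The wrench lies level above the rim, its axis along x at y = -25, z = 56 mm. Within 60 mm of the button nothing in the tray is higher than 28 mm, but for the kit's sockets at y = +50 (34 mm).
- sleeve: Outer tube of the wrench: bright steel, round, 20 mm across; slides along the case's x over the inner shank, friction 2.5 N. Origin on its axis; in its frame the mouth is at x = +15 mm and the wall facing -y has three holes, 10.4 mm wide, at x = -5, -37 and -69 mm. Gripped sideways over the button, the tube is held and the button pressed in at once.
- t_bar (a point): Middle of the dark T-bar (84 mm long, 14 mm thick, level, along the case's y) at the sleeve's end, 168 mm behind the sleeve's origin.
- telescope (a joint): How far the sleeve is pushed in over the shank towards the jaw (+x of the case), m. 0: the button stands in the first hole (x = -5 mm); 0.032: in the next one.
- button: Brass snap button, a round-ended pin 9 mm across on the inner shank, sprung out through the sleeve's hole on the case's -y side, 3.7 mm proud of the tube. Origin: centre of its ball. While out it locks the tube. Pressing it flush takes about 5 N. The tube is thin: the button mars its hole if loaded against the edge by more than 15 N along the tube.
- button_tip (a point): Tip of the button. Held flush, it slips under the hole's edge when the tube is pushed with roughly 8 N; then it rides hidden inside, needs no pressing, springs out by itself when the next hole comes over it, and stops the tube there.
- snap (a joint): How far the button is pressed in, m: 0 fully out, 0.0037 flush with the tube, 0.0053 hidden inside it.
- bed_play (a joint): Endwise place of the whole wrench in its bed, m, + towards the jaw's end (0: mid-play): it shifts by some millimetres, dragging with 2 N, until the jaw meets one or the other end of its pocket; only then does a push or tug on the sleeve load the button.
- lid_hinge (a joint): Angle of the lid, rad: 0 shut, about 2 open. It turns about a line along the case's x at y = +80, z = 28 mm of the case; shut, its free edge lies at y = -80 mm. The stiff hinge (0.25 N m) holds it wherever it is left.
- lid: Clear lid with grey edges: open shell as long and wide as the case (310 x 160 mm), 53 mm deep, 0.22 kg. Origin: middle of the hinge line, x along the case. Shut, its outer face is 53 mm above the hinge. Open, it leans out over the case's +y side.
- lid_edge (a point): Middle of the lid's free long edge, on the outer face of its panel (160 mm from the hinge along the panel, 53 mm off the hinge square to it).
- elbow: Bystander: grey plastic pipe elbow, 54 mm legs, 50 mm high. Origin under its corner.
- tape: Bystander: small white spool of thread tape, 52 mm across, 18 mm high. Origin: centre of its underside.
- paste: Bystander: jar of jointing paste, 48 mm across, 60 mm high, green cap. Origin: centre of its underside.

How it is judged:
By the outcome, as a careful person would: the job done as asked, in the order asked, and still so for the second after the job is handed in, with the robot touching nothing.
It also fails if it takes over 64 s, if anything falls off the work surface, if the arm or the gripper's body presses on something with over 40 N, if the wrist force passes 120 N, or if a joint passes its speed limit or range.

## Working session

There is one attempt and no reset: what is moved stays moved. The work goes in short steps, Python scripts to look and compute and a tool call to move; the robot and the scene stay as the last step left them, time stands still between calls to the robot, and variables do not carry over. Pictures are saved under pics/ and viewed, and the job is handed in when it is done.

Besides the shell and the picture viewer there is one more tool, called after "Request:" in YAML: its name, and indented under it one key for each argument. drive_tool: Moves the arm, as the interface text tells. Its arguments: {"type":"object","properties":{"moves":{"type":"array","items":{"type":"array","items":{"type":"number"}}},"newtons":{"type":"number"}},"required":["moves"]}

```bash
mkdir -p pics; cat > h.py <<'E'
import numpy as np, cv2
from plant import state, snapshot
def snap(n,f):
    s=snapshot(n); cv2.imwrite('pics/'+f+'.png',cv2.cvtColor(s['frame'],cv2.COLOR_RGB2BGR))
    np.savez('pics/'+f+'.npz',**{k:np.array(v) for k,v in s.items()}); return s
def load(f): 
    d=np.load('pics/'+f+'.npz'); return {k:d[k] for k in d}
def cam(s):
    f=200/np.tan(np.radians(float(s['fov_y']))/2); return f,float(s['cx']),float(s['cy']),np.array(s['R']),np.array(s['t'])
def ray(s,u,v):
    f,cx,cy,R,t=cam(s); d=R.T@np.array([(u-cx)/f,(v-cy)/f,1]); return -R.T@t,d/np.linalg.norm(d)
def plane(s,u,v,z):
    o,d=ray(s,u,v); return o+d*(z-o[2])/d[2]
def proj(s,X):
    f,cx,cy,R,t=cam(s); c=R@np.array(X)+t; return np.array([f*c[0]/c[2]+cx,f*c[1]/c[2]+cy])
def tri(s1,p1,s2,p2):
    o1,d1=ray(s1,*p1);o2,d2=ray(s2,*p2)
    A=np.c_[d1,-d2];x=np.linalg.lstsq(A,o2-o1,rcond=None)[0]
    a=o1+d1*x[0];b=o2+d2*x[1];return (a+b)/2,np.linalg.norm(a-b)
E
python3 - <<'E'
from h import *
for n in ['scene','side','wrist']:
    s=snap(n,n+'0'); print(n,s['fov_y'],-np.array(s['R']).T@s['t'],np.array(s['R'])[2])
print(state())
E
```

```text
scene 43.20168093319153 [ 0.90458014 -0.50516938  0.60383684] [-0.42824893  0.58737333 -0.68672806]
side 54.46538387822743 [ 0.3885266  -0.46013273  0.641752  ] [ 0.2585969   0.54195391 -0.79963342]
wrist 70.013441706044 [ 0.28156917 -0.50386073  0.38462499] [-0.24042317 -0.09839852 -0.96566787]
{'time': 0.15, 'q': array([-1.38326725e+00,  1.81343151e-01,  1.60774017e+00, -2.24960136e-05,
        1.35384503e+00, -2.06283011e-01]), 'dq': array([ 0.00131937, -0.00236152, -0.00254534, -0.00010619, -0.00240831,
        0.00024327]), 'joint_efforts': array([ 5.76637012e-04, -4.34232938e+01, -3.42174482e+01,  7.03383749e-02,
        3.56105540e-02, -8.00959538e-05]), 'tool_pos': array([ 0.2205752 , -0.53056862,  0.23805088]), 'orientation': array([-6.67919577e-04,  9.80675866e-01,  1.95638441e-01, -4.71995433e-06]), 'ft_force': array([ 0.76355946, -0.1613407 ,  0.70281851]), 'torque': array([ 0.04497022,  0.04241774, -0.07287254]), 'grip_width': 1.001373419561901}
```

View pics/scene0.png

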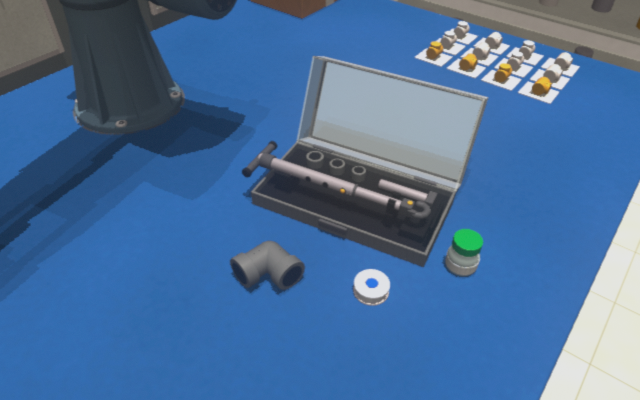

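View pics/side0.png

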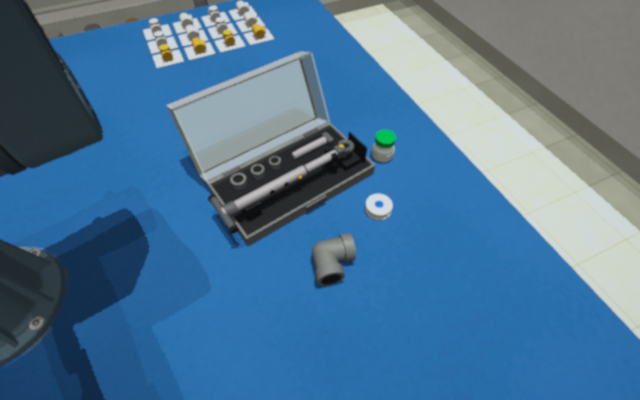

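View pics/wrist0.png

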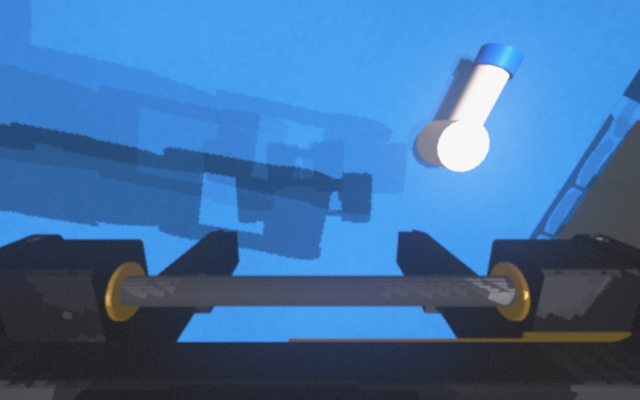

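The scene view shows the case at about (350,200) with the lid open behind it. The brass button is near (343,190). In the side view the button is near (300,178).

```bash
python3 - <<'E'
import cv2
a=cv2.imread('pics/scene0.png')[50:280,230:490]; cv2.imwrite('pics/c1.png',cv2.resize(a,None,fx=3,fy=2.6,interpolation=cv2.INTER_CUBIC) if 0 else cv2.resize(a[:200],None,fx=3,fy=3,interpolation=cv2.INTER_CUBIC))
a=cv2.imread('pics/side0.png')[45:245,160:400]; cv2.imwrite('pics/c2.png',cv2.resize(a,None,fx=3,fy=3,interpolation=cv2.INTER_CUBIC))
E
```

```text
(no output)
```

View pics/c1.png

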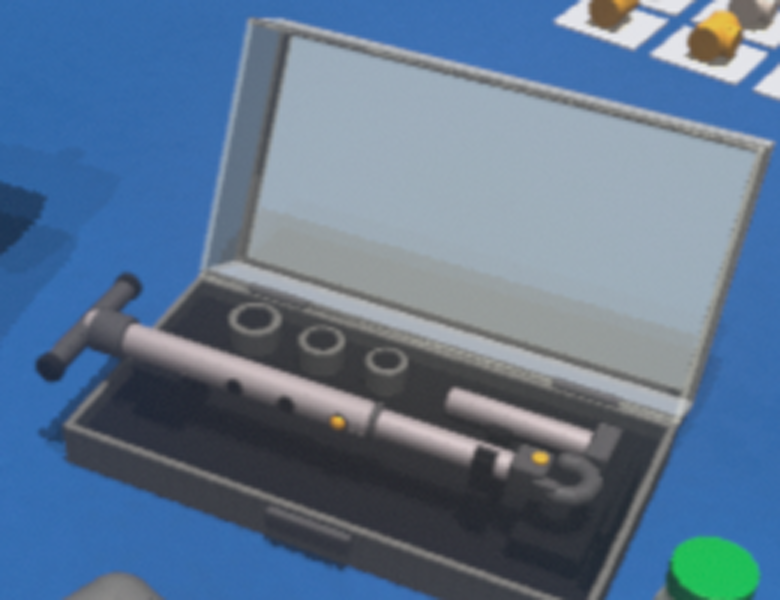

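View pics/c2.png

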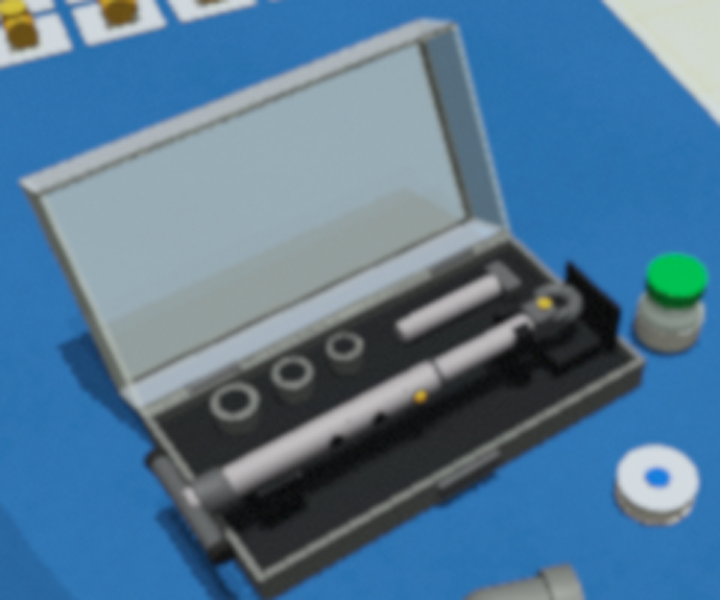

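```bash
python3 - <<'E'
from h import *
s=load('scene0');d=load('side0')
S=lambda u,v:(u/3+230,v/3+50); D=lambda u,v:(u/3+160,v/3+45)
# corner FL, FR
for n,a,b in [('FL',S(66,428),D(262,578)),('FR',S(600,598),D(642,358)),('BR',S(690,405),D(508,235)),('BL',S(207,272),D(130,403))]:
    print(n,plane(s,*a,.028),plane(d,*b,.028))
print('btn',tri(s,S(338,422),d,D(420,397)))
print('tbarL',tri(s,S(52,366),d,D(218,550)),'tbarR',tri(s,S(130,283),d,D(155,460)))
print('lidL',tri(s,S(252,20),d,D(28,183)),'lidR',tri(s,S(770,143),d,D(452,22)))
for n,a,b in [('btn',S(338,422),D(420,397))]: print(plane(s,*a,.056),plane(d,*b,.056))
def cent(im,lo,hi,roi):
    h=cv2.cvtColor(im,cv2.COLOR_RGB2HSV);m=cv2.inRange(h,lo,hi);x0,y0,x1,y1=roi
    mm=np.zeros_like(m);mm[y0:y1,x0:x1]=m[y0:y1,x0:x1];M=cv2.moments(mm,True);return M['m10']/M['m00'],M['m01']/M['m00'],M['m00']
a=cent(s['frame'],(15,120,100),(35,255,255),(330,180,360,200));b=cent(d['frame'],(15,120,100),(35,255,255),(290,170,310,185))
print(a,b,tri(s,a[:2],d,b[:2]))
E
```

```text
FL [ 0.4319614 -0.0725207  0.028    ] [ 0.42940492 -0.07088344  0.028     ]
FR [ 0.73179979 -0.00117344  0.028     ] [ 0.73046918 -0.0125061   0.028     ]
BR [0.70197311 0.16189332 0.028     ] [0.70047802 0.14108116 0.028     ]
BL [0.40178564 0.08972641 0.028     ] [0.39295213 0.09907779 0.028     ]
btn (array([5.66430869e-01, 3.49123279e-04, 5.45627044e-02]), np.float64(0.0008743730517244186))
tbarL (array([ 0.41026692, -0.05733326,  0.05255473]), np.float64(0.0007019049676575119)) tbarR (array([0.39488938, 0.02524683, 0.05316938]), np.float64(0.0022033968236326866))
lidL (array([0.38105986, 0.16594782, 0.16691925]), np.float64(0.007264566350866838)) lidR (array([0.69045715, 0.21930383, 0.16864757]), np.float64(0.002072734041390093))
[ 5.67195640e-01 -3.85499308e-04  5.60000000e-02] [ 0.56586155 -0.00132811  0.056     ]
(341.88235294117646, 190.41176470588235, 17.0) (299.6666666666667, 176.91666666666666, 12.0) (array([ 5.65674543e-01, -2.24317430e-04,  5.58415351e-02]), np.float64(0.0004358911445568507))
```

```bash
python3 - <<'E'
from h import *
for n,roi in [('scene0',(272,155,352,200)),('side0',(236,162,310,212))]:
    s=load(n); im=s['frame'].astype(int); x0,y0,x1,y1=roi
    m=np.zeros(im.shape[:2],np.uint8); br=(im.sum(2)>270)&(abs(im[:,:,0]-im[:,:,2])<60)
    m[y0:y1,x0:x1]=br[y0:y1,x0:x1]
    k,l,st,c=cv2.connectedComponentsWithStats(m); i=1+np.argmax(st[1:,4]); m=(l==i).astype(np.uint8)
    cv2.imwrite('pics/m_%s.png'%n,cv2.resize(m[y0-10:y1+10,x0-10:x1+10]*255,None,fx=6,fy=6))
    mm=[];
    ys,xs=np.nonzero(m)
    # min-area rectangle axis
    r=cv2.minAreaRect(np.c_[xs,ys].astype(np.float32)); b=cv2.boxPoints(r); print(n,r)
    e=sorted([(np.linalg.norm(b[i]-b[(i+1)%4]),i) for i in range(4)])
    p=[(b[i]+b[(i+1)%4])/2 for _,i in e[:2]]
    P=[plane(s,*q,.056) for q in p]; P.sort(key=lambda v:v[0]); dd=P[1]-P[0]
    print(P,np.degrees(np.arctan2(dd[1],dd[0])),np.linalg.norm(dd))
E
```

```text
scene0 ((311.9156494140625, 172.3329620361328), (86.8348388671875, 15.266105651855469), 19.604087829589844)
[array([ 0.4193328 , -0.00745544,  0.056     ]), array([0.57495458, 0.01722984, 0.056     ])] 9.01336484428798 0.1575674499608448
side0 ((272.6410217285156, 185.26788330078125), (10.106698989868164, 86.02338409423828), 62.241458892822266)
[array([ 0.42878326, -0.01218924,  0.056     ]), array([0.59802921, 0.01869287, 0.056     ])] 10.34092971818442 0.1720403889704655
```

```bash
python3 - <<'E'
import cv2
a=cv2.imread('pics/m_scene0.png');b=cv2.imread('pics/m_side0.png')
cv2.imwrite('pics/mm.png',cv2.vconcat([cv2.resize(a,(600,300)),cv2.resize(b,(600,300))]))
E
```

```text
(no output)
```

View pics/mm.png

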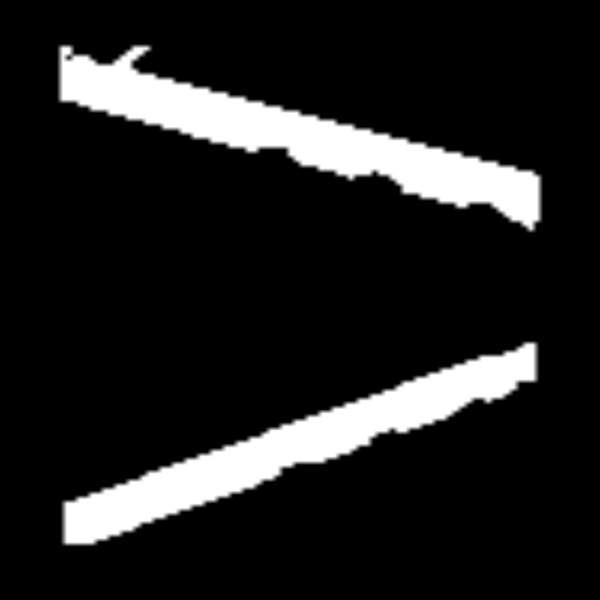

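The masks show the tube with a clean upper edge in both views, so I'll fit that edge for the yaw.

```bash
python3 - <<'E'
from h import *
pl=[]
for n,(x0,x1) ,(y0,y1) in [('scene0',(288,350),(150,200)),('side0',(240,300),(155,215))]:
    s=load(n); g=cv2.cvtColor(s['frame'],cv2.COLOR_RGB2GRAY).astype(float)
    pts=[]
    gg=cv2.GaussianBlur(g,(3,3),0.6)
    for u in range(x0,x1):
        c=gg[y0:y1,u]; k=int(np.argmax(c)); 
        j=k
        while c[j]>(c[k]+60)/2: j-=1
        h=(c[k]+60)/2; pts.append((u,y0+j+(h-c[j])/(c[j+1]-c[j])))
    pts=np.array(pts); f=np.polyfit(*pts.T,1); r=pts[:,1]-np.polyval(f,pts[:,0]); ok=abs(r)<1; f=np.polyfit(*pts[ok].T,1)
    print(n,f,ok.sum(),len(ok),r[ok].std())
    p=[(u,np.polyval(f,u)) for u in (x0,x1)]
    o,d1=ray(s,*p[0]);_,d2=ray(s,*p[1]); nn=np.cross(d1,d2);nn/=np.linalg.norm(nn); nn*=np.sign(nn[2])
    pl.append((nn,nn@o))
    P=[plane(s,*q,.062) for q in p];dd=P[1]-P[0];print(np.degrees(np.arctan2(dd[1],dd[0])))
# axis: level line at z=.056 direction th, offset: plane distance = r for both views (upper silhouette: axis is 10mm below plane)
for nn,c in pl:
    # axis pts satisfy nn.X = c-0.010, z=.056
    x=.566; y=(c-.010-nn[0]*x-nn[2]*.056)/nn[1]
    print('axis y at x=.566',y,'yaw at level',np.degrees(np.arctan2(-nn[0],nn[1])))
d=np.cross(pl[0][0],pl[1][0]);print(d/np.linalg.norm(d))
E
```

```text
scene0 [ 0.33300078 65.71753749] 62 62 0.03827684065264879
10.474299001608529
side0 [ -0.52379357 323.11204248] 60 60 0.04434762249105299
10.488749787136932
axis y at x=.566 0.009213314498055897 yaw at level 10.474299001608482
axis y at x=.566 0.011025283475122272 yaw at level 10.488749787136934
[-9.83176193e-01 -1.82657849e-01  8.26682396e-04]
```

```bash
cat >> h.py <<'E'
YAW=np.radians(10.48); EX=np.array([np.cos(YAW),np.sin(YAW),0]); EY=np.array([-np.sin(YAW),np.cos(YAW),0])
C=np.array([.5733,.0111,0])+.025*EY
def W(x,y,z): return C+EX*x+EY*y+np.array([0,0,z])
def Rt():
    w,x,y,z=state()['orientation']
    from scipy.spatial.transform import Rotation as Q
    return Q.from_quat([x,y,z,w]).as_matrix()
def case(p): d=np.array(p)-C; return np.array([d@EX,d@EY,d[2]])
def st():
    s=state();R=Rt();f=s['ft_force']
    print('t%.2f'%s['time'],'case mm',(case(s['tool_pos'])*1000).round(1),'yawerr(twist) deg %.2f'%np.degrees(np.arctan2(R[1,0],R[0,0])-YAW),'F case',np.round([f@EX,f@EY,f[2]],2),'grip %.3f'%s['grip_width'])
def go(x,y,z):
    s=state();R=Rt();d=W(x,y,z)-s['tool_pos'];print('shift tool cm',(R.T@d*100).round(2),'; aligned tool cm',np.round([d@EX*100,-d@EY*100,-d[2]*100],2))
E
python3 -c "
from h import *
st();print(case([.5657,-.0003,.056]),R if 0 else Rt().round(3));go(-.0095,-.025,.12)"
```

```text
t0.15 case mm [-445.4 -493.5  238.1] yawerr(twist) deg 12.08 F case [ 0.72 -0.3   0.7 ] grip 1.001
[-0.00954679 -0.03482745  0.056     ] [[ 0.923  0.384 -0.   ]
 [ 0.384 -0.923  0.001]
 [ 0.    -0.001 -1.   ]]
shift tool cm [ 52.43 -36.67  11.87] ; aligned tool cm [ 43.59 -46.85  11.81]
```

Request:
drive_tool:
  moves:
    - [0.7,0,0,0,8.5]
    - [0.7,0,0,0,3.6]
    - [0.7,3,-3,0,0]
    - [0.7,3,-3,0,0]
    - [0.7,3,-3,0,0]
  newtons: 20

```text
time: 0.65
tool_pos: [0.2931, -0.4249, 0.2383]
orientation: [-0.0, 0.996, 0.091, -0.0]
ft_force: [0.8, -0.8, 0.4]
grip_width: 0.697
```

Request:
drive_tool:
  moves:
    - [0.7,3,-3.2,0,0]
    - [0.7,3,-3.2,0,0]
    - [0.7,3,-3.2,0,0]
    - [0.7,3,-3.2,0,0]
    - [0.7,3,-3.2,0,0]

```text
time: 1.15
tool_pos: [0.4118, -0.2398, 0.2386]
orientation: [-0.0, 0.996, 0.091, 0.0]
ft_force: [-0.0, -0.0, 0.4]
grip_width: 0.701
```

```bash
python3 -c "
from h import *
st();go(-.0095,-.025,.12)"
```

```text
t1.15 case mm [-204.5 -242.4  238.6] yawerr(twist) deg -0.03 F case [-0.01 -0.01  0.44] grip 0.701
shift tool cm [ 19.48 -21.75  11.86] ; aligned tool cm [ 19.5  -21.74  11.86]
```

Request:
drive_tool:
  moves:
    - [0.7,3,-3.4,0,0]
    - [0.7,3,-3.4,0,0]
    - [0.7,3,-3.4,1,0]
    - [0.7,3,-3.4,1.5,0]
    - [0.7,3,-3.4,2,0]

```text
time: 1.65
tool_pos: [0.5292, -0.0455, 0.1941]
orientation: [0.0, 0.996, 0.091, 0.001]
ft_force: [0.9, -1.2, 0.3]
grip_width: 0.703
```

Request:
drive_tool:
  moves:
    - [0.7,1.5,-1.7,2,0]
    - [0.7,0,0,0,0]
    - [0.7,0,0,0,0]

```text
time: 1.95
tool_pos: [0.539, -0.0275, 0.1732]
orientation: [-0.0, 0.996, 0.092, -0.001]
ft_force: [0.6, -1.2, 0.3]
grip_width: 0.7
```

```bash
python3 -c "
from h import *
st();go(-.0095,-.025,.10);snap('wrist','w1');snap('scene','s1');snap('side','d1')"
```

```text
t1.95 case mm [-40.7 -56.7 173.2] yawerr(twist) deg 0.06 F case [ 0.38 -1.33  0.29] grip 0.700
shift tool cm [ 3.14 -3.16  7.32] ; aligned tool cm [ 3.12 -3.17  7.32]
```

View pics/w1.png

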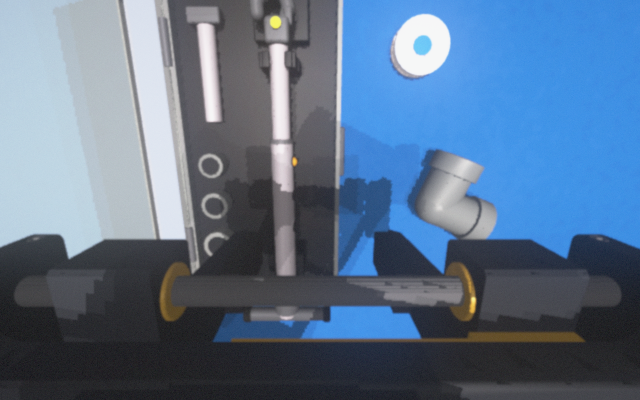

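The wrist view shows the tube vertical at u≈284, with its mouth at v≈143, and the brass button at (294,161).

```bash
python3 -c "
from h import *
w=load('w1')
print('btn',case(plane(w,294.5,161,.056)),'mouth',case(plane(w,283,142,.060)))
print('tube edges',case(plane(w,274,200,.056)),case(plane(w,294,200,.056)))
print('rimR',case(plane(w,337.5,180,.028)))
h=cv2.cvtColor(w['frame'],cv2.COLOR_RGB2HSV);m=cv2.inRange(h,(10,150,120),(35,255,255));ys,xs=np.nonzero(m[150:172,285:305]);print(xs.mean()+285,ys.mean()+150,len(xs))
g=w['frame'][200,262:306].sum(1);print(g)
"
```

```text
btn [-0.00909927 -0.03420119  0.056     ] mouth [ 0.00840477 -0.02458207  0.06      ]
tube edges [-0.04645849 -0.01381631  0.056     ] [-0.04644396 -0.03297041  0.056     ]
rimR [-0.03252726 -0.07627455  0.028     ]
294.3703703703704 161.14814814814815 27
[133 142 143 133 138 133 133 146 154 147 177 228 290 303 314 332 335 332
 343 347 339 353 348 334 340 336 332 322 313 296 272 216 168 135 148 155
 147 145 143 138 149 142 155 150]
```

Request:
drive_tool:
  moves:
    - [0.7,1.5,-1.6,1.2,0]
    - [0.7,1.6,-1.6,2.0,0]
    - [0.7,0,0,2,0]
    - [0.7,0,0,2,0]
    - [0.7,0,0,2,0]

```text
time: 2.6
tool_pos: [0.5648, 0.0081, 0.0822]
orientation: [0.0, 0.996, 0.09, 0.001]
ft_force: [1.2, -0.1, -0.5]
grip_width: 0.703
```

Request:
drive_tool:
  moves:
    - [0.7,0,0,2,0]
    - [0.7,0,0,0,0]
    - [0.7,0,0,0,0]

```text
time: 2.9
tool_pos: [0.5645, 0.0084, 0.0626]
orientation: [0.0, 0.996, 0.09, 0.0]
ft_force: [0.9, 0.6, 0.6]
grip_width: 0.701
```

```bash
python3 -c "
from h import *
st();go(-.0095,-.0243,.037);snap('wrist','w2')"
```

```text
t2.90 case mm [ -9.1 -26.1  62.6] yawerr(twist) deg -0.10 F case [0.97 0.44 0.56] grip 0.701
shift tool cm [-0.04 -0.18  2.56] ; aligned tool cm [-0.04 -0.18  2.56]
```

View pics/w2.png

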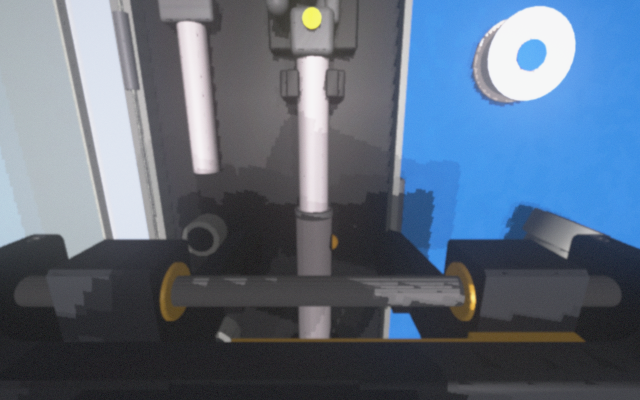

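The tube is at u≈299–331 with the button at (334,241), nearly on the gripper's centre line.

```bash
python3 -c "
from h import *
w=load('w2')
print(w['frame'][190,285:345].sum(1))
print(case(plane(w,334,241,.056)),[case(plane(w,u,225,.056)) for u in (298,331.5)],proj(w,state()['tool_pos']))
print('mouth',case(plane(w,315,208,.066)))"
```

```text
[214 213 218 220 219 227 225 221 217 224 230 231 232 246 318 407 480 514
 543 565 594 616 652 672 684 693 698 695 693 690 680 674 666 667 660 656
 648 627 598 574 538 494 398 283 241 235 241 229 237 229 233 235 229 235
 221 233 227 226 225 228]
[-0.00912367 -0.03433657  0.056     ] [array([ 0.00075126, -0.01369476,  0.056     ]), array([ 0.00070687, -0.03278319,  0.056     ])] [319.90628683 245.21618035]
mouth [ 0.01386109 -0.02350644  0.066     ]
```

Request:
drive_tool:
  moves:
    - [0.7,0,-0.2,1.3,0]
    - [0.7,0,0,1.2,0]
    - [0.7,0,0,0,0]
    - [0.45,0,0,0,0]
    - [0.4,0,0,0,0]
  newtons: 20

```text
time: 3.45
tool_pos: [0.5641, 0.0114, 0.0368]
orientation: [0.0, 0.996, 0.091, 0.0]
ft_force: [0.4, -0.3, 0.5]
grip_width: 0.546
```

```bash
python3 -c "
from h import *
st()"
```

```text
t3.45 case mm [ -9.  -23.1  36.8] yawerr(twist) deg -0.01 F case [ 0.33 -0.35  0.5 ] grip 0.546
```

Request:
drive_tool:
  moves:
    - [0.3,0,0,0,0]
    - [0.3,0,0,0,0]
    - [0.3,0,0,0,0]
    - [0.3,0,0,0,0]

```text
time: 3.85
tool_pos: [0.5642, 0.0108, 0.037]
orientation: [0.0, 0.996, 0.091, 0.0]
ft_force: [-0.4, -2.3, 0.1]
grip_width: 0.3
```

```bash
python3 -c "
from h import *
st();snap('wrist','w3')"
```

```text
t3.85 case mm [ -9.  -23.6  37. ] yawerr(twist) deg -0.01 F case [-0.77 -2.2   0.09] grip 0.300
```

Request:
drive_tool:
  moves:
    - [0,0,0,0,0]
    - [0,0,0,0,0]
    - [0,0,0,0,0]
  newtons: 15

```text
time: 4.2
tool_pos: [0.5643, 0.0104, 0.037]
orientation: [0.001, 0.996, 0.091, 0.0]
ft_force: [0.9, -4.7, 0.6]
grip_width: 0.215
```

```bash
python3 -c "
from h import *
st();snap('side','d4')"
```

```text
t4.20 case mm [ -9. -24.  37.] yawerr(twist) deg -0.02 F case [ 0.05 -4.81  0.59] grip 0.215
```

Request:
drive_tool:
  moves:
    - [0,0,0.08,0,0]
    - [0,0.1,0,0,0]

```text
time: 4.45
tool_pos: [0.565, 0.0106, 0.037]
orientation: [0.0, 0.996, 0.091, -0.0]
ft_force: [-1.2, -3.9, 3.2]
grip_width: 0.222
```

```bash
python3 -c "
from h import *
st()"
```

```text
t4.45 case mm [ -8.3 -24.   37. ] yawerr(twist) deg -0.02 F case [-1.89 -3.63  3.16] grip 0.222
```

Request:
drive_tool:
  moves:
    - [0,0.1,0,0,0]
    - [0,0.1,0,0,0]

```text
time: 4.65
tool_pos: [0.5672, 0.011, 0.037]
orientation: [0.0, 0.996, 0.091, 0.0]
ft_force: [-0.9, -3.6, 4.8]
grip_width: 0.222
```

```bash
python3 -c "
from h import *
st()"
```

```text
t4.65 case mm [ -6.1 -24.   37. ] yawerr(twist) deg -0.01 F case [-1.59 -3.4   4.85] grip 0.222
```

Request:
drive_tool:
  moves:
    - [0,0.1,0,0,0]

```text
time: 4.75
tool_pos: [0.5682, 0.0111, 0.037]
orientation: [0.0, 0.996, 0.091, 0.0]
ft_force: [-1.0, -4.2, 4.5]
grip_width: 0.22
```

```bash
python3 -c "
from h import *
st()"
```

```text
t4.75 case mm [ -5. -24.  37.] yawerr(twist) deg -0.01 F case [-1.76 -3.94  4.5 ] grip 0.220
```

Request:
drive_tool:
  moves:
    - [0,0.05,0.03,0,0]
    - [0,0.05,0,0,0]

```text
time: 4.95
tool_pos: [0.5692, 0.0113, 0.037]
orientation: [-0.0, 0.996, 0.091, 0.0]
ft_force: [-2.5, -2.7, 5.0]
grip_width: 0.217
```

Request:
drive_tool:
  moves:
    - [0,0.05,0,0,0]

```text
time: 5.05
tool_pos: [0.5697, 0.0114, 0.037]
orientation: [-0.0, 0.996, 0.091, 0.0]
ft_force: [-1.5, -2.7, 5.6]
grip_width: 0.222
```

```bash
python3 -c "
from h import *
st()"
```

```text
t5.05 case mm [ -3.5 -24.   37. ] yawerr(twist) deg -0.01 F case [-1.93 -2.39  5.62] grip 0.222
```

Request:
drive_tool:
  moves:
    - [0,0.05,0,0,0]

```text
time: 5.15
tool_pos: [0.5702, 0.0115, 0.0369]
orientation: [-0.0, 0.996, 0.091, 0.0]
ft_force: [-1.7, -2.2, 5.3]
grip_width: 0.215
```

Request:
drive_tool:
  moves:
    - [0,0.05,0,0,0]

```text
time: 5.25
tool_pos: [0.5706, 0.0116, 0.0369]
orientation: [-0.0, 0.996, 0.091, 0.0]
ft_force: [-0.5, -2.5, 5.9]
grip_width: 0.219
```

```bash
python3 -c "
from h import *
st()"
```

```text
t5.25 case mm [ -2.5 -24.   36.9] yawerr(twist) deg -0.02 F case [-0.91 -2.39  5.9 ] grip 0.219
```

Request:
drive_tool:
  moves:
    - [0,0.05,0.03,-0.04,0]
    - [0,0.05,0,0,0]

```text
time: 5.45
tool_pos: [0.571, 0.0117, 0.037]
orientation: [-0.0, 0.996, 0.091, -0.001]
ft_force: [-3.1, -1.9, 5.4]
grip_width: 0.219
```

```bash
python3 -c "
from h import *
st();snap('wrist','w5')"
```

```text
t5.45 case mm [ -2.2 -24.   37. ] yawerr(twist) deg -0.01 F case [-3.41 -1.28  5.41] grip 0.219
```

View pics/w5.png

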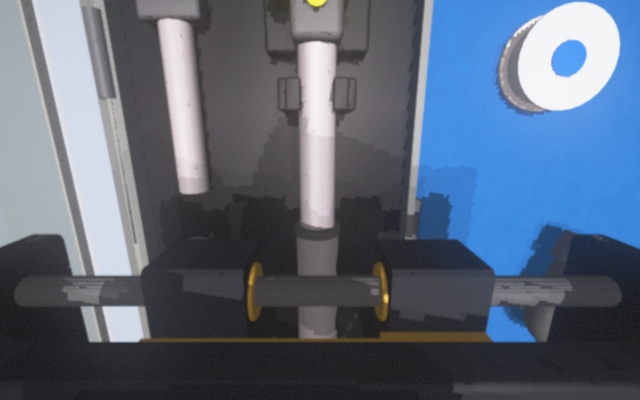

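View pics/w3.png

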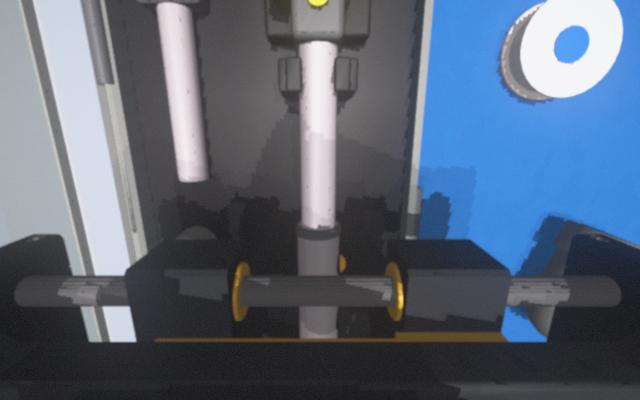

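The mouth (v≈230) and the jaw haven't moved relative to the hand, so the whole wrench has slid through its bed play. The end contact is just starting.

Request:
drive_tool:
  moves:
    - [0,0.05,0,0,0]

```text
time: 5.6
tool_pos: [0.5711, 0.0117, 0.0369]
orientation: [-0.0, 0.996, 0.091, -0.001]
ft_force: [-5.6, -2.8, 6.8]
grip_width: 0.216
```

Request:
drive_tool:
  moves:
    - [0,0.05,0,0,0]

```text
time: 5.7
tool_pos: [0.5714, 0.0118, 0.0369]
orientation: [-0.0, 0.996, 0.091, -0.001]
ft_force: [-5.2, -2.0, 7.0]
grip_width: 0.221
```

```bash
python3 -c "
from h import *
st()"
```

```text
t5.70 case mm [ -1.7 -24.   36.9] yawerr(twist) deg -0.00 F case [-5.45 -0.98  7.  ] grip 0.221
```

Request:
drive_tool:
  moves:
    - [0,0.05,0,-0.05,0]

```text
time: 5.8
tool_pos: [0.5715, 0.0118, 0.037]
orientation: [-0.0, 0.996, 0.091, -0.002]
ft_force: [-5.8, -3.9, 2.5]
grip_width: 0.218
```

Request:
drive_tool:
  moves:
    - [0,0.05,0,-0.05,0]

```text
time: 5.9
tool_pos: [0.5715, 0.0118, 0.037]
orientation: [-0.0, 0.996, 0.091, -0.002]
ft_force: [-5.0, -4.5, -0.5]
grip_width: 0.217
```

Request:
drive_tool:
  moves:
    - [0,0.05,0,0,0]

```text
time: 6.0
tool_pos: [0.5719, 0.0118, 0.037]
orientation: [-0.0, 0.996, 0.091, -0.002]
ft_force: [-4.5, -4.0, 3.1]
grip_width: 0.219
```

```bash
python3 -c "
from h import *
st()"
```

```text
t6.00 case mm [ -1.2 -24.   37. ] yawerr(twist) deg -0.01 F case [-5.19 -3.09  3.1 ] grip 0.219
```

Request:
drive_tool:
  moves:
    - [0,0.05,0,0,0]

```text
time: 6.1
tool_pos: [0.5724, 0.0119, 0.037]
orientation: [-0.0, 0.996, 0.091, -0.002]
ft_force: [-6.0, -4.7, 2.8]
grip_width: 0.215
```

Request:
drive_tool:
  moves:
    - [0,0.05,0,0,0]

```text
time: 6.2
tool_pos: [0.5727, 0.012, 0.037]
orientation: [-0.0, 0.996, 0.091, -0.002]
ft_force: [-7.0, -4.0, 4.3]
grip_width: 0.217
```

```bash
python3 -c "
from h import *
st();snap('wrist','w6')"
```

```text
t6.20 case mm [ -0.4 -24.   37. ] yawerr(twist) deg -0.00 F case [-7.61 -2.66  4.27] grip 0.217
```

View pics/w6.png

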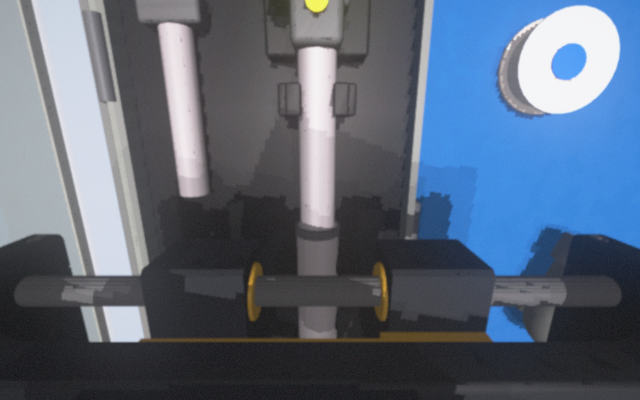

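The jaw is about 5 px nearer the mouth. The tube stays with the hand and the jaw is against its stop, so the button is starting to ride under the edge.

Request:
drive_tool:
  moves:
    - [0,0.05,0,0,0]

```text
time: 6.35
tool_pos: [0.573, 0.0121, 0.0369]
orientation: [-0.0, 0.996, 0.091, -0.003]
ft_force: [-8.7, -4.5, 3.6]
grip_width: 0.217
```

Request:
drive_tool:
  moves:
    - [0,0.05,0,0,0]

```text
time: 6.45
tool_pos: [0.5735, 0.0122, 0.037]
orientation: [-0.0, 0.996, 0.091, -0.003]
ft_force: [-7.1, -3.9, 4.0]
grip_width: 0.216
```

Request:
drive_tool:
  moves:
    - [0,0.05,0,0,0]

```text
time: 6.55
tool_pos: [0.5738, 0.0123, 0.0369]
orientation: [-0.0, 0.996, 0.091, -0.003]
ft_force: [-8.7, -4.8, 5.2]
grip_width: 0.221
```

```bash
python3 -c "
from h import *
st()"
```

```text
t6.55 case mm [  0.7 -23.9  36.9] yawerr(twist) deg 0.00 F case [-9.44 -3.09  5.21] grip 0.221
```

Request:
drive_tool:
  moves:
    - [0,0.05,0,0,0]

```text
time: 6.65
tool_pos: [0.574, 0.0123, 0.0369]
orientation: [-0.0, 0.996, 0.091, -0.003]
ft_force: [-10.2, -5.3, 7.0]
grip_width: 0.218
```

Request:
drive_tool:
  moves:
    - [0,0.05,0,0,0]

```text
time: 6.75
tool_pos: [0.5743, 0.0123, 0.0369]
orientation: [-0.0, 0.996, 0.091, -0.004]
ft_force: [-10.0, -4.4, 6.4]
grip_width: 0.217
```

```bash
python3 -c "
from h import *
st()"
```

```text
t6.75 case mm [  1.2 -23.9  36.9] yawerr(twist) deg 0.01 F case [-10.6   -2.47   6.38] grip 0.217
```

```bash
python3 -c "
from h import *
st();snap('wrist','w7');snap('side','d7');
a=cv2.imread('pics/w6.png')[0:250,260:380];b=cv2.imread('pics/w7.png')[0:250,260:380];c=cv2.imread('pics/w5.png')[0:250,260:380]
cv2.imwrite('pics/cmp.png',cv2.resize(cv2.hconcat([c,a,b]),None,fx=2.2,fy=2.2,interpolation=cv2.INTER_CUBIC))"
```

```text
t6.75 case mm [  1.2 -23.9  36.9] yawerr(twist) deg 0.01 F case [-10.6   -2.47   6.38] grip 0.217
```

View pics/cmp.png

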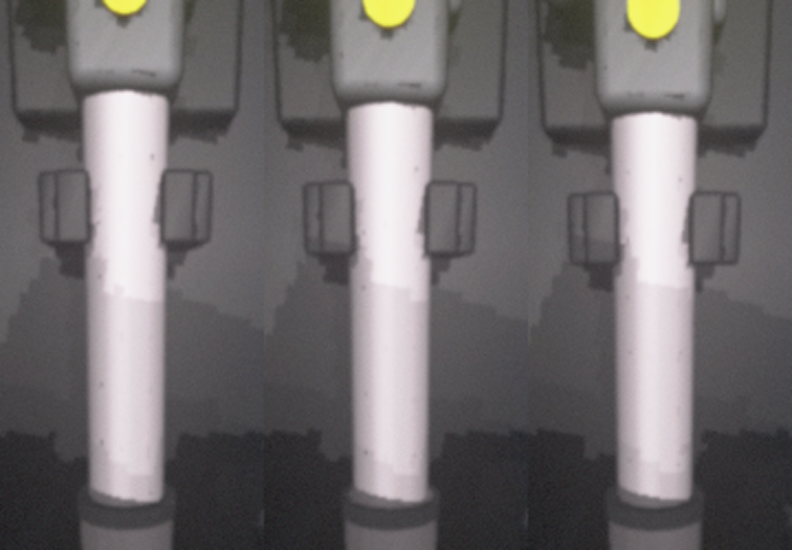

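The jaw collar has come about 10 px (~4 mm) nearer the mouth and the mouth hasn't slipped in the grip. The tube is really sliding and the button is camming under.

Request:
drive_tool:
  moves:
    - [0,0.03,0,-0.03,0]

```text
time: 6.95
tool_pos: [0.5747, 0.0124, 0.037]
orientation: [-0.0, 0.996, 0.091, -0.003]
ft_force: [-8.1, -5.1, 2.6]
grip_width: 0.218
```

Request:
drive_tool:
  moves:
    - [0,0.03,0,0,0]

```text
time: 7.05
tool_pos: [0.5752, 0.0125, 0.037]
orientation: [-0.0, 0.996, 0.091, -0.003]
ft_force: [-6.9, -5.0, 3.6]
grip_width: 0.219
```

Request:
drive_tool:
  moves:
    - [0,0.03,0,0,0]

```text
time: 7.15
tool_pos: [0.5758, 0.0126, 0.037]
orientation: [-0.0, 0.996, 0.091, -0.003]
ft_force: [-6.3, -5.0, 1.0]
grip_width: 0.216
```

```bash
python3 -c "
from h import *
st()"
```

```text
t7.15 case mm [  2.7 -24.   37. ] yawerr(twist) deg -0.01 F case [-7.08 -3.77  1.05] grip 0.216
```

Request:
drive_tool:
  moves:
    - [0,0.2,0.05,0,0]
    - [0,0.3,0,0,0]
    - [0,0.3,0,0,0]
    - [0,0.3,0,0,0]

```text
time: 7.55
tool_pos: [0.5868, 0.0147, 0.037]
orientation: [-0.001, 0.996, 0.091, -0.003]
ft_force: [-6.3, -1.9, 2.8]
grip_width: 0.218
```

```bash
python3 -c "
from h import *
st()"
```

```text
t7.55 case mm [ 13.9 -23.9  37. ] yawerr(twist) deg -0.00 F case [-6.58 -0.76  2.8 ] grip 0.218
```

Request:
drive_tool:
  moves:
    - [0,0.2,0,0,0]
    - [0,0.2,0,0,0]
    - [0,0.2,0,0,0]
    - [0,0.2,0,0,0]
    - [0,0,0,0,0]

```text
time: 8.05
tool_pos: [0.5955, 0.0163, 0.0371]
orientation: [-0.001, 0.996, 0.091, -0.002]
ft_force: [-2.3, -0.4, -2.1]
grip_width: 0.215
```

```bash
python3 -c "
from h import *
st();snap('side','d8')
a=cv2.imread('pics/d8.png')[100:260,200:420]; cv2.imwrite('pics/c8.png',cv2.resize(a,None,fx=3.5,fy=3.5,interpolation=cv2.INTER_CUBIC))"
```

```text
t8.05 case mm [ 22.8 -24.   37.1] yawerr(twist) deg -0.01 F case [-2.37  0.   -2.1 ] grip 0.215
```

View pics/c8.png

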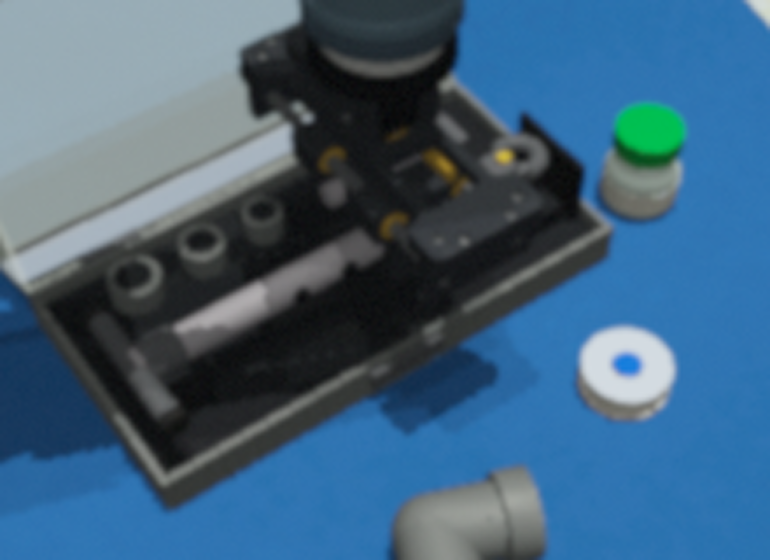

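Request:
drive_tool:
  moves:
    - [0,0.1,0,0,0]
    - [0,0.1,0,0,0]
    - [0,0.1,0,0,0]
    - [0,0.05,0,0,0]

```text
time: 8.5
tool_pos: [0.5997, 0.017, 0.0372]
orientation: [-0.001, 0.996, 0.091, -0.001]
ft_force: [-0.1, 3.2, -10.6]
grip_width: 0.21
```

Request:
drive_tool:
  moves:
    - [0,0.06,0,0,0]

```text
time: 8.6
tool_pos: [0.6005, 0.0171, 0.0373]
orientation: [-0.001, 0.996, 0.091, -0.001]
ft_force: [0.3, 4.7, -11.9]
grip_width: 0.219
```

```bash
python3 -c "
from h import *
st()"
```

```text
t8.60 case mm [ 27.8 -24.   37.3] yawerr(twist) deg -0.02 F case [  1.15   4.58 -11.94] grip 0.219
```

Request:
drive_tool:
  moves:
    - [0,0.06,0,0,0]

```text
time: 8.7
tool_pos: [0.6008, 0.0172, 0.0373]
orientation: [-0.001, 0.996, 0.091, -0.001]
ft_force: [-2.0, 3.8, -11.9]
grip_width: 0.217
```

Request:
drive_tool:
  moves:
    - [0,0.06,0,0,0]

```text
time: 8.8
tool_pos: [0.601, 0.0172, 0.0373]
orientation: [-0.001, 0.996, 0.091, -0.001]
ft_force: [-3.4, 4.3, -13.1]
grip_width: 0.216
```

```bash
python3 -c "
from h import *
st()"
```

```text
t8.80 case mm [ 28.4 -24.   37.3] yawerr(twist) deg -0.00 F case [ -2.53   4.86 -13.1 ] grip 0.216
```

Request:
drive_tool:
  moves:
    - [0,0,-0.06,0.08,0]
    - [0,0,0,0.07,0]
    - [0,0,0,0,0]

```text
time: 9.1
tool_pos: [0.6022, 0.0174, 0.0372]
orientation: [-0.0, 0.996, 0.091, 0.0]
ft_force: [-2.2, 4.4, -7.7]
grip_width: 0.218
```

```bash
python3 -c "
from h import *
st();snap('scene','s9');snap('wrist','w9')
a=cv2.imread('pics/s9.png')[110:260,230:480]; cv2.imwrite('pics/c9.png',cv2.resize(a,None,fx=3.1,fy=3.1,interpolation=cv2.INTER_CUBIC))"
```

```text
t9.10 case mm [ 29.6 -24.1  37.2] yawerr(twist) deg -0.02 F case [-1.37  4.7  -7.75] grip 0.218
```

View pics/c9.png

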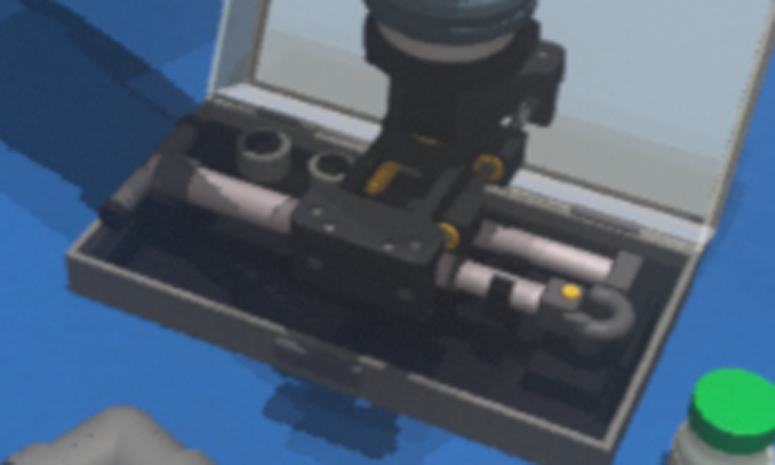

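View pics/w9.png

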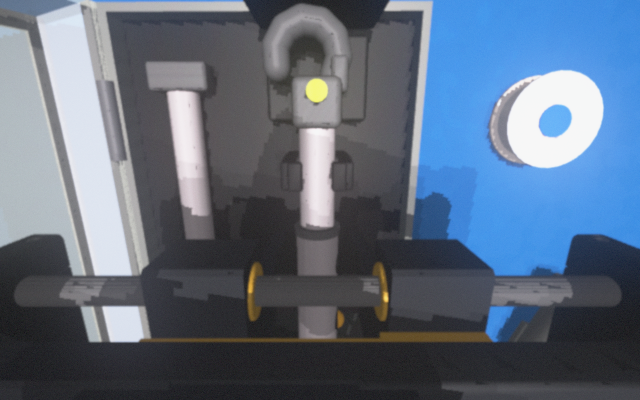

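```bash
python3 -c "
import cv2
a=cv2.imread('pics/w9.png')[225:345,290:370];b=cv2.imread('pics/w3.png')[225:345,290:370]
cv2.imwrite('pics/c10.png',cv2.resize(cv2.hconcat([b,a]),None,fx=4.8,fy=4.8,interpolation=cv2.INTER_CUBIC))"
```

```text
(no output)
```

View pics/c10.png

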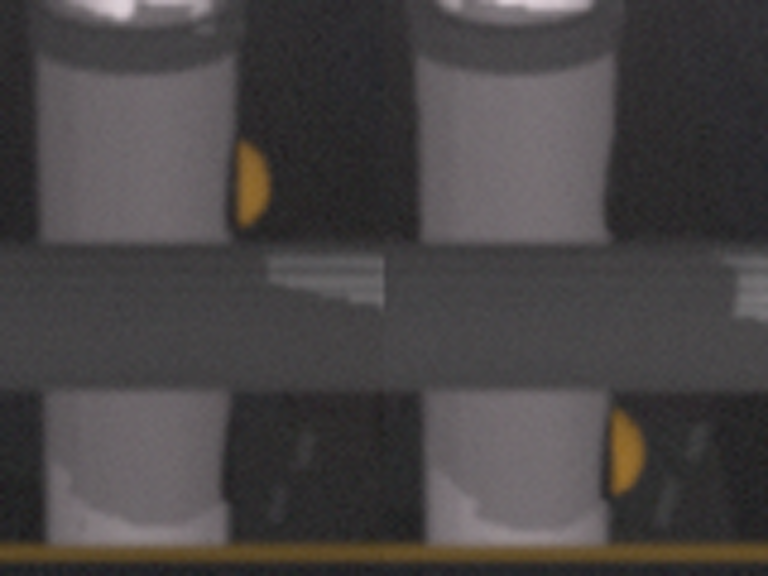

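The button stands out by the same amount as at the start, now in the second hole, so it has clicked. Next is the tug back.

Request:
drive_tool:
  moves:
    - [0,-0.1,-0.06,0.06,0]
    - [0,-0.2,0,0.04,0]
    - [0,-0.2,0,0,0]

```text
time: 9.5
tool_pos: [0.5987, 0.0168, 0.0371]
orientation: [0.0, 0.996, 0.091, 0.002]
ft_force: [1.0, 5.1, -5.5]
grip_width: 0.219
```

```bash
python3 -c "
from h import *
st()"
```

```text
t9.50 case mm [ 26.  -24.1  37.1] yawerr(twist) deg -0.02 F case [ 1.92  4.85 -5.5 ] grip 0.219
```

Request:
drive_tool:
  moves:
    - [0,-0.1,0,0,0]
    - [0,-0.1,0,0,0]

```text
time: 9.7
tool_pos: [0.5964, 0.0163, 0.0371]
orientation: [0.0, 0.996, 0.091, 0.001]
ft_force: [0.8, 4.5, -0.7]
grip_width: 0.218
```

```bash
python3 -c "
from h import *
st()"
```

```text
t9.70 case mm [ 23.6 -24.1  37.1] yawerr(twist) deg -0.02 F case [ 1.61  4.31 -0.66] grip 0.218
```

Request:
drive_tool:
  moves:
    - [0,-0.1,-0.04,0,0]
    - [0,-0.1,0,0,0]

```text
time: 9.9
tool_pos: [0.5943, 0.016, 0.037]
orientation: [0.001, 0.996, 0.091, 0.001]
ft_force: [1.2, 2.6, 0.7]
grip_width: 0.218
```

Request:
drive_tool:
  moves:
    - [0,-0.1,0,0,0]
    - [0,-0.1,0,0,0]

```text
time: 10.1
tool_pos: [0.5922, 0.0156, 0.037]
orientation: [0.0, 0.996, 0.091, 0.001]
ft_force: [1.7, 0.5, 3.5]
grip_width: 0.218
```

Request:
drive_tool:
  moves:
    - [0,-0.1,0,0,0]

```text
time: 10.2
tool_pos: [0.5912, 0.0154, 0.0369]
orientation: [0.0, 0.996, 0.091, 0.001]
ft_force: [2.6, 1.5, 6.0]
grip_width: 0.219
```

```bash
python3 -c "
from h import *
st()"
```

```text
t10.20 case mm [ 18.4 -24.   36.9] yawerr(twist) deg -0.02 F case [2.8  0.98 5.97] grip 0.219
```

```bash
python3 -c "
from h import *
snap('wrist','w11')"
```

```text
(no output)
```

View pics/w11.png

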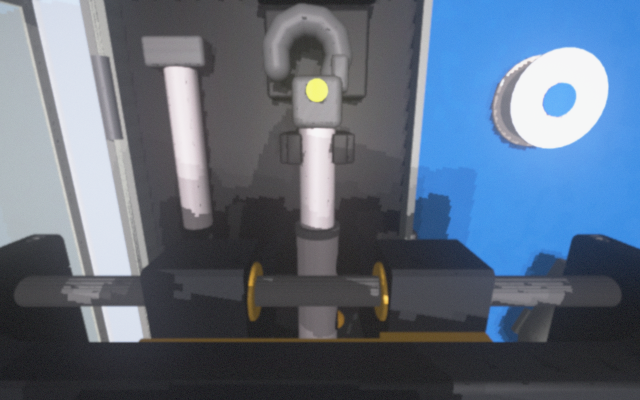

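The jaw's gold dot (317,90) and the button (341,318) haven't moved relative to the hand. The wrench is locked and moving as one piece through its bed play, so I keep drawing back to the stop.

Request:
drive_tool:
  moves:
    - [0,-0.1,0,-0.06,0]

```text
time: 10.35
tool_pos: [0.5898, 0.0151, 0.037]
orientation: [0.0, 0.996, 0.091, 0.001]
ft_force: [2.6, -0.4, 1.0]
grip_width: 0.219
```

Request:
drive_tool:
  moves:
    - [0,-0.1,0,0,0]

```text
time: 10.45
tool_pos: [0.589, 0.015, 0.037]
orientation: [0.0, 0.996, 0.091, 0.001]
ft_force: [5.9, 0.7, 1.4]
grip_width: 0.217
```

Request:
drive_tool:
  moves:
    - [0,-0.1,0,0,0]

```text
time: 10.55
tool_pos: [0.5887, 0.0149, 0.0371]
orientation: [0.0, 0.996, 0.091, 0.002]
ft_force: [7.9, 1.4, -2.5]
grip_width: 0.216
```

```bash
python3 -c "
from h import *
st()"
```

```text
t10.55 case mm [ 15.8 -24.   37.1] yawerr(twist) deg -0.04 F case [ 7.98 -0.06 -2.46] grip 0.216
```

Request:
drive_tool:
  moves:
    - [0,0,0,0,0]

```text
time: 10.65
tool_pos: [0.5887, 0.015, 0.037]
orientation: [0.0, 0.996, 0.091, 0.002]
ft_force: [6.1, 0.3, 0.8]
grip_width: 0.215
```

```bash
python3 -c "
from h import *
st()"
```

```text
t10.65 case mm [ 15.8 -24.   37. ] yawerr(twist) deg -0.03 F case [ 6.04 -0.79  0.75] grip 0.215
```

Request:
drive_tool:
  moves:
    - [0,-0.08,0,0,0]
    - [0,0,0,0,0]

```text
time: 10.85
tool_pos: [0.5885, 0.0149, 0.0371]
orientation: [0.0, 0.996, 0.091, 0.002]
ft_force: [9.0, 1.9, -1.4]
grip_width: 0.221
```

Request:
drive_tool:
  moves:
    - [0,0,0,0,0]

```text
time: 10.95
tool_pos: [0.5885, 0.0149, 0.0371]
orientation: [0.0, 0.996, 0.091, 0.002]
ft_force: [8.9, 1.2, -0.4]
grip_width: 0.216
```

Request:
drive_tool:
  moves:
    - [0,0,0,0,0]
    - [0,0,0,0,0]
    - [0,0,0,0,0]

```text
time: 11.25
tool_pos: [0.5885, 0.0149, 0.0371]
orientation: [0.0, 0.996, 0.091, 0.002]
ft_force: [8.0, 1.0, -0.1]
grip_width: 0.219
```

Request:
drive_tool:
  moves:
    - [0,0,0,0,0]
    - [0,0,0,0,0]
    - [0,0,0,0,0]

```text
time: 11.55
tool_pos: [0.5885, 0.0149, 0.0371]
orientation: [0.0, 0.996, 0.091, 0.002]
ft_force: [8.5, 0.1, -1.3]
grip_width: 0.218
```

```bash
python3 -c "
from h import *
st();snap('wrist','w12');st()"
```

```text
t11.55 case mm [ 15.7 -24.   37.1] yawerr(twist) deg -0.03 F case [ 8.38 -1.45 -1.35] grip 0.218
t11.60 case mm [ 15.6 -24.   37.1] yawerr(twist) deg -0.04 F case [ 9.04  0.28 -0.83] grip 0.214
```

View pics/w12.png

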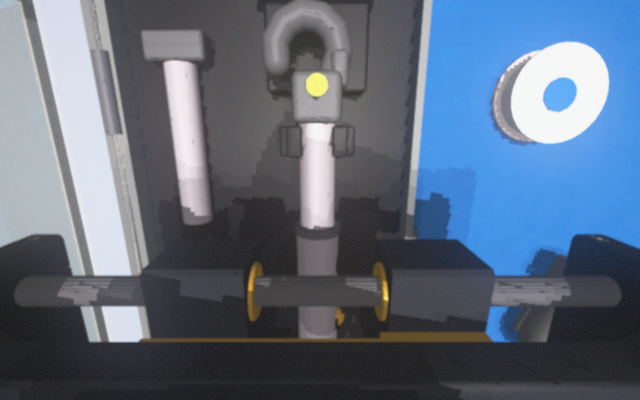

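The tug held at 8–9 N for about 0.8 s, and only the hole's clearance was taken up. At this rear end of the bed play the T-bar would lie about at the lid wall (x ≈ −154 mm), so I'll slide the whole wrench about 9 mm forward before letting go.

Request:
drive_tool:
  moves:
    - [0,0.3,0,0,0]
    - [0,0.3,0,0,0]
    - [0,0.3,0,0,0]
    - [0,0.2,0,0,0]
    - [0,0.15,0,0,0]

```text
time: 12.1
tool_pos: [0.5983, 0.0168, 0.0369]
orientation: [0.0, 0.996, 0.091, -0.001]
ft_force: [-1.6, -1.3, 7.5]
grip_width: 0.221
```

Request:
drive_tool:
  moves:
    - [0,0,0,0,0]

```text
time: 12.2
tool_pos: [0.5985, 0.0168, 0.0369]
orientation: [0.0, 0.996, 0.091, -0.0]
ft_force: [-0.5, -1.8, 7.1]
grip_width: 0.221
```

```bash
python3 -c "
from h import *
st();snap('wrist','w13')"
```

```text
t12.20 case mm [ 25.8 -23.9  36.9] yawerr(twist) deg -0.02 F case [-0.85 -1.65  7.11] grip 0.221
```

View pics/w13.png

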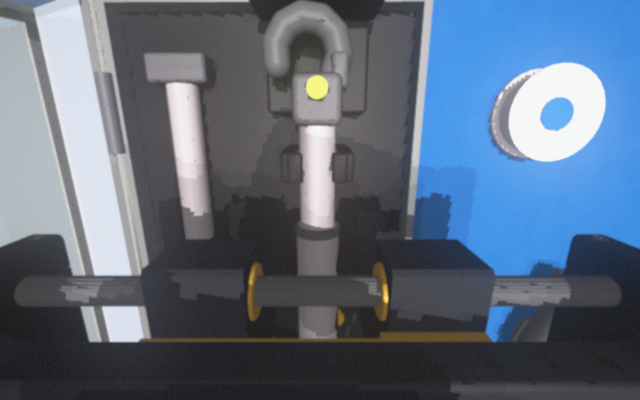

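The wrench moved forward in its bed with the button still out at (341,317). Now release and lift.

Request:
drive_tool:
  moves:
    - [0,0,0,-0.08,0]
    - [0.6,0,0,0,0]
    - [0.6,0,0,0,0]
    - [0.6,0,0,0,0]
    - [0.6,0,0,0,0]

```text
time: 12.75
tool_pos: [0.5983, 0.0176, 0.0369]
orientation: [-0.0, 0.996, 0.091, -0.001]
ft_force: [0.2, 0.2, -1.1]
grip_width: 0.559
```

Request:
drive_tool:
  moves:
    - [0.6,0,0,-2,0]
    - [0.6,0,0,-4,0]
    - [0.6,0,0,-5,0]
    - [0.5,0,0,-5,0]
    - [0.2,0,0,-5,0]

```text
time: 13.25
tool_pos: [0.5982, 0.0177, 0.2491]
orientation: [-0.0, 0.996, 0.091, -0.0]
ft_force: [0.9, 0.0, 0.2]
grip_width: 0.442
```

```bash
python3 -c "
from h import *
st();snap('wrist','w14');snap('scene','s14');snap('side','d14')
a=cv2.imread('pics/s14.png')[60:260,230:490]; cv2.imwrite('pics/c14.png',cv2.resize(a,None,fx=3,fy=3,interpolation=cv2.INTER_CUBIC))"
```

```text
t13.25 case mm [ 25.6 -23.1 249.1] yawerr(twist) deg -0.01 F case [ 0.92 -0.14  0.23] grip 0.442
```

View pics/c14.png

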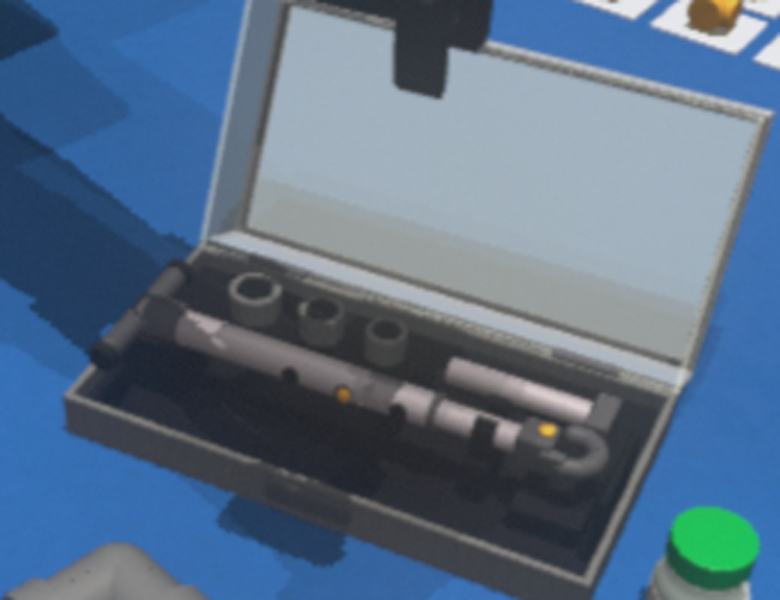

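View pics/w14.png

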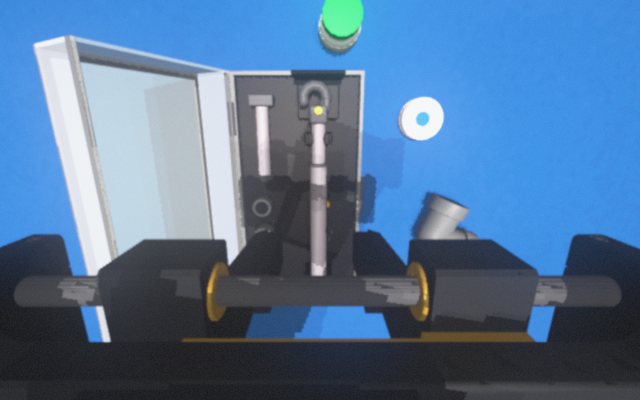

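View pics/d14.png

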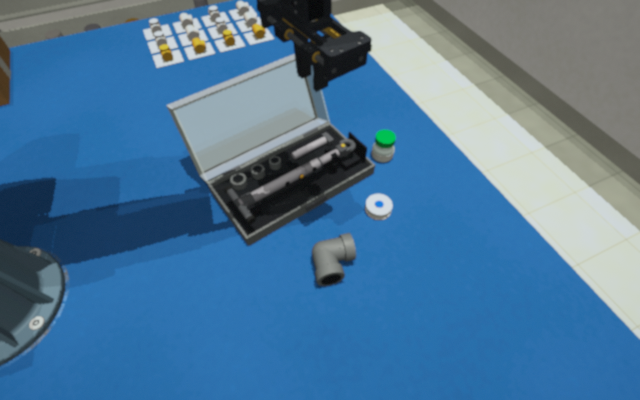

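The button stands in the middle hole with an empty hole on each side. I'll check the T-bar's place and the lid's.

```bash
python3 -c "
from h import *
s=load('s14');d=load('d14')
S=lambda u,v:(u/3+230,v/3+60)
print(case(plane(s,*S(140,310),.060)),case(plane(s,*S(105,352),.056)),case(plane(s,*S(178,268),.056)))
w=load('w14')
L=tri(s,S(770,116),d,(160+452/3,45+22/3));print('lidR corner inner',case(L[0]),L[1])
for uv in [(203.7,164.0)]: pass
cv2.imwrite('pics/c15.png',cv2.resize(cv2.imread('pics/d14.png')[90:250,150:390],None,fx=3.3,fy=3.3,interpolation=cv2.INTER_CUBIC))
# predict lid corners for theta
for th in (1.9,2.0,2.1,2.2):
  out=[]
  for x in (-.155,.155):
    for off in (0,.053):
      y=.08-.16*np.cos(th)+off*np.sin(th); z=.028+.16*np.sin(th)+off*np.cos(th)
      out.append(((proj(s,W(x,y,z))-[230,60])*3).round(0))
  print(th,[tuple(map(int,o)) for o in out])
"
```

```text
[-0.13560074 -0.02807332  0.06      ] [-0.13672391 -0.06454773  0.056     ] [-0.1384202   0.02024373  0.056     ]
lidR corner inner [0.15359503 0.15904301 0.16731997] 0.0006947624051822324
1.9 [(240, -11), (278, -20), (765, 122), (780, 105)]
2.0 [(251, -13), (287, -12), (769, 118), (781, 111)]
2.1 [(262, -11), (295, -3), (772, 118), (781, 120)]
2.2 [(272, -7), (302, 9), (775, 120), (779, 131)]
```

View pics/c15.png

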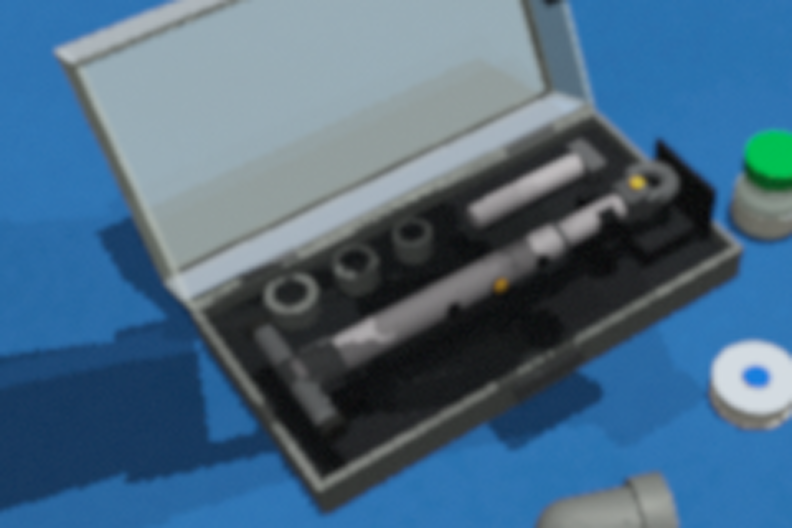

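The T-bar sits at x ≈ −137 mm, inside the case. The lid is at about 2.09 rad, with its outer edge at case y ≈ 205, z ≈ 141 mm. I'll shut the gripper and go over behind the lid.

Request:
drive_tool:
  moves:
    - [0,-1.3,-4,0,0]
    - [0,-1.3,-4.5,0,0]
    - [0,0,-5,0,0]
    - [0,0,-5,0,0]
    - [0,0,-5,0,0]

```text
time: 13.9
tool_pos: [0.5289, 0.2453, 0.2455]
orientation: [0.0, 0.996, 0.091, -0.001]
ft_force: [1.3, 0.2, 0.2]
grip_width: 0.008
```

Request:
drive_tool:
  moves:
    - [0,0,-5,0,0]
    - [0,0,-1,0,0]
    - [0,0,0,0,0]

```text
time: 14.2
tool_pos: [0.5181, 0.3042, 0.2455]
orientation: [0.0, 0.996, 0.093, -0.001]
ft_force: [0.3, -0.8, 0.5]
grip_width: 0.004
```

```bash
python3 -c "
from h import *
st();go(0,.26,.12)
for th in np.arange(2.09,-.01,-.1):
    a=np.array([.08-.16*np.cos(th)+.053*np.sin(th),.028+.16*np.sin(th)+.053*np.cos(th)])
    b=np.array([.08-.14*np.cos(th)+.053*np.sin(th),.028+.14*np.sin(th)+.053*np.cos(th)])
    print(round(th,2),'edge',(a*1000).round(0),'s140',(b*1000).round(0))
"
```

```text
t14.20 case mm [ -1.  273.2 245.5] yawerr(twist) deg 0.18 F case [ 0.17 -0.89  0.46] grip 0.004
shift tool cm [ 0.13  1.31 12.55] ; aligned tool cm [ 0.1   1.32 12.55]
2.09 edge [205. 141.] s140 [195. 123.]
1.99 edge [194. 153.] s140 [185. 134.]
1.89 edge [181. 163.] s140 [174. 144.]
1.79 edge [167. 173.] s140 [162. 153.]
1.69 edge [152. 181.] s140 [149. 161.]
1.59 edge [136. 187.] s140 [136. 167.]
1.49 edge [120. 192.] s140 [122. 172.]
1.39 edge [103. 195.] s140 [107. 175.]
1.29 edge [ 87. 196.] s140 [ 92. 177.]
1.19 edge [ 70. 196.] s140 [ 77. 178.]
1.09 edge [ 53. 194.] s140 [ 62. 177.]
0.99 edge [ 37. 191.] s140 [ 47. 174.]
0.89 edge [ 20. 186.] s140 [ 33. 170.]
0.79 edge [  5. 179.] s140 [ 19. 165.]
0.69 edge [-10. 171.] s140 [  6. 158.]
0.59 edge [-23. 161.] s140 [ -7. 150.]
0.49 edge [-36. 150.] s140 [-19. 141.]
0.39 edge [-48. 138.] s140 [-29. 130.]
0.29 edge [-58. 125.] s140 [-39. 119.]
0.19 edge [-67. 110.] s140 [-47. 106.]
0.09 edge [-75.  95.] s140 [-55.  93.]
```

Request:
drive_tool:
  moves:
    - [0,0,0,3,0]
    - [0,0,0,4,0]
    - [0,0,0,3,0]
    - [0,0,0,1.8,0]
    - [0,0,0,0,0]

```text
time: 14.7
tool_pos: [0.5175, 0.2998, 0.1252]
orientation: [0.001, 0.996, 0.09, -0.004]
ft_force: [-0.1, 0.3, 0.5]
grip_width: 0.003
```

Request:
drive_tool:
  moves:
    - [0,0,2,0,0]
    - [0,0,1.5,0,0]
    - [0,0,1,0,0]

```text
time: 15.0
tool_pos: [0.5288, 0.2567, 0.1303]
orientation: [0.0, 0.996, 0.09, 0.001]
ft_force: [0.9, -0.5, 0.6]
grip_width: 0.006
```

```bash
python3 -c "
from h import *
st();snap('side','d16')"
```

```text
t15.00 case mm [  0.9 224.6 130.3] yawerr(twist) deg -0.12 F case [ 0.84 -0.65  0.6 ] grip 0.006
```

View pics/d16.png

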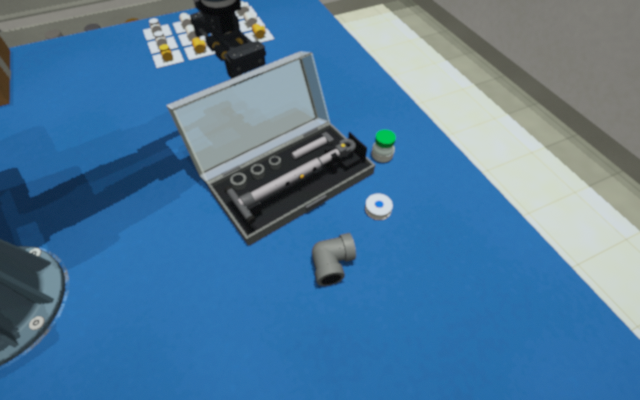

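Request:
drive_tool:
  moves:
    - [0,0,1,0,0]
    - [0,0,1.2,-0.8,0]

```text
time: 15.25
tool_pos: [0.5316, 0.2374, 0.1374]
orientation: [-0.001, 0.996, 0.091, -0.0]
ft_force: [-2.7, 6.3, 4.1]
grip_width: 0.011
```

```bash
python3 -c "
from h import *
st()"
```

```text
t15.25 case mm [1.000e-01 2.051e+02 1.374e+02] yawerr(twist) deg -0.00 F case [-1.47  6.65  4.13] grip 0.011
```

Request:
drive_tool:
  moves:
    - [0,0,1.2,-1,0]
    - [0,0,1.2,-1,0]

```text
time: 15.45
tool_pos: [0.536, 0.2129, 0.158]
orientation: [-0.0, 0.996, 0.091, -0.0]
ft_force: [-2.0, 2.1, -1.5]
grip_width: 0.006
```

```bash
python3 -c "
from h import *
st();snap('side','d17')"
```

```text
t15.45 case mm [ -0.  180.2 158. ] yawerr(twist) deg 0.02 F case [-1.59  2.43 -1.52] grip 0.006
```

View pics/d17.png

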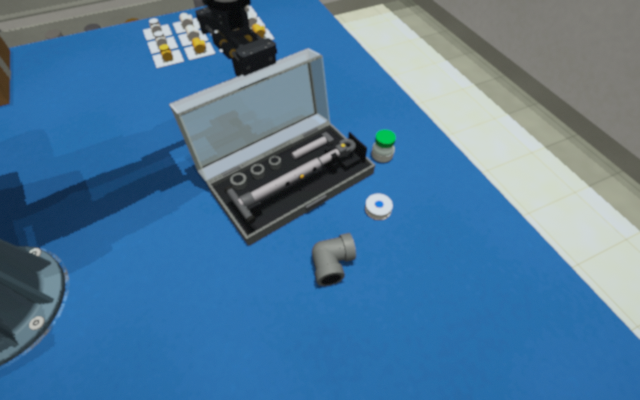

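The lid is following. Continue along the arc.

Request:
drive_tool:
  moves:
    - [0,0,1.3,-0.4,0]
    - [0,0,1.4,-0.4,0]
    - [0,0,1.4,-0.5,0]
    - [0,0,1.5,-0.2,0]
    - [0,0,1.5,-0.1,0]

```text
time: 16.0
tool_pos: [0.5495, 0.1424, 0.1739]
orientation: [0.0, 0.996, 0.091, 0.0]
ft_force: [0.9, 1.9, 3.8]
grip_width: 0.005
```

```bash
python3 -c "
from h import *
st();snap('side','d18')"
```

```text
t16.00 case mm [  0.4 108.4 173.9] yawerr(twist) deg -0.02 F case [1.21 1.7  3.83] grip 0.005
```

View pics/d18.png

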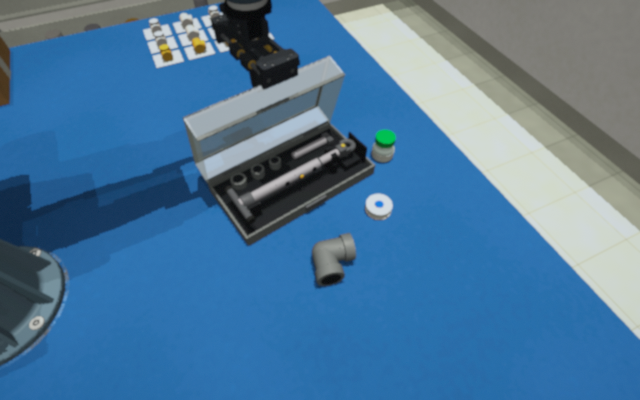

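Request:
drive_tool:
  moves:
    - [0,0,1.4,0,0]
    - [0,0,1.5,0.1,0]
    - [0,0,1.5,0.2,0]
    - [0,0,1.4,0.4,0]
    - [0,0,1.4,0.5,0]

```text
time: 16.55
tool_pos: [0.5623, 0.0712, 0.1609]
orientation: [0.0, 0.996, 0.091, -0.0]
ft_force: [1.0, 1.9, 1.2]
grip_width: 0.005
```

```bash
python3 -c "
from h import *
st();snap('side','d19')"
```

```text
t16.55 case mm [1.000e-01 3.610e+01 1.609e+02] yawerr(twist) deg -0.03 F case [1.35 1.65 1.21] grip 0.005
```

View pics/d19.png

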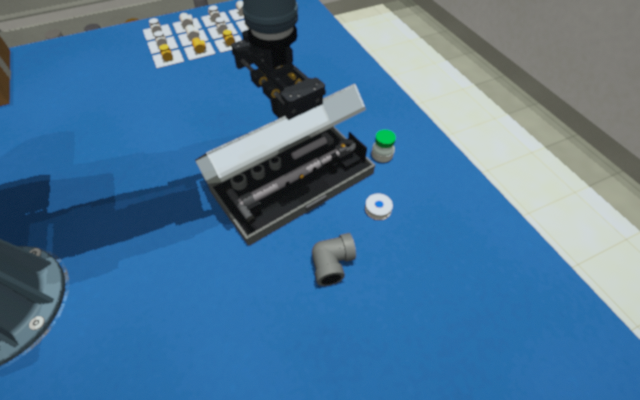

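Request:
drive_tool:
  moves:
    - [0,0,1.3,0.6,0]
    - [0,0,1.3,0.8,0]
    - [0,0,1.2,0.9,0]
    - [0,0,1.0,1.1,0]
    - [0,0,1.0,1.1,0]

```text
time: 17.1
tool_pos: [0.5728, 0.0147, 0.1153]
orientation: [0.0, 0.996, 0.091, 0.0]
ft_force: [0.4, 1.4, 1.1]
grip_width: 0.007
```

Request:
drive_tool:
  moves:
    - [0,0,0.8,1.2,0]
    - [0,0,0.7,1.2,0]

```text
time: 17.3
tool_pos: [0.5755, 0.0002, 0.0912]
orientation: [0.0, 0.996, 0.091, 0.0]
ft_force: [0.3, 0.5, 1.1]
grip_width: -0.0
```

```bash
python3 -c "
from h import *
st();snap('side','d20')"
```

```text
t17.30 case mm [  0.2 -36.2  91.2] yawerr(twist) deg -0.03 F case [0.37 0.39 1.06] grip -0.000
```

View pics/d20.png

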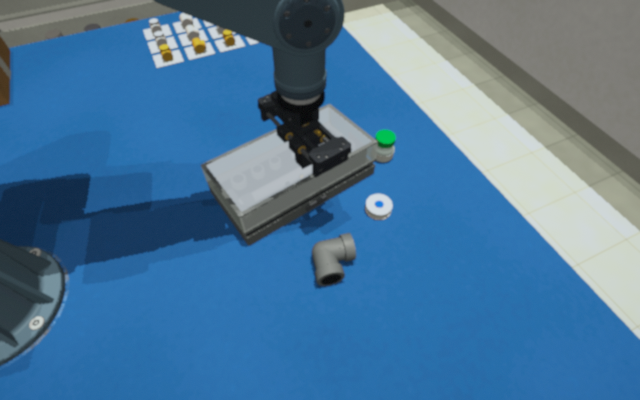

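Nearly shut. I'll press down in small steps while watching the force.

Request:
drive_tool:
  moves:
    - [0,0,0.3,0.5,0]
    - [0,0,0,0.3,0]

```text
time: 17.55
tool_pos: [0.5757, -0.0021, 0.0838]
orientation: [-0.0, 0.996, 0.091, -0.0]
ft_force: [0.2, -0.9, 1.1]
grip_width: 0.007
```

Request:
drive_tool:
  moves:
    - [0,0,0,0.2,0]
    - [0,0,0,0,0]

```text
time: 17.75
tool_pos: [0.5758, -0.0016, 0.0823]
orientation: [-0.0, 0.996, 0.091, 0.0]
ft_force: [0.6, -0.3, 0.7]
grip_width: 0.001
```

Request:
drive_tool:
  moves:
    - [0,0,0,0.15,0]
    - [0,0,0,0,0]

```text
time: 17.95
tool_pos: [0.5762, -0.0017, 0.0814]
orientation: [0.0, 0.996, 0.091, 0.0]
ft_force: [-0.9, -0.1, 2.7]
grip_width: 0.004
```

Request:
drive_tool:
  moves:
    - [0,0,0,0.15,0]
    - [0,0,0,0,0]

```text
time: 18.15
tool_pos: [0.5763, -0.0018, 0.0812]
orientation: [0.0, 0.996, 0.091, 0.0]
ft_force: [-6.4, 1.1, 13.9]
grip_width: 0.005
```

Request:
drive_tool:
  moves:
    - [0,0,0,0.1,0]
    - [0,0,0,0,0]

```text
time: 18.35
tool_pos: [0.5763, -0.0018, 0.0812]
orientation: [0.0, 0.996, 0.091, 0.0]
ft_force: [-9.1, 1.9, 21.3]
grip_width: 0.004
```

The force rose to 21 N at z = 81.2 mm, which matches the shut height of 28 + 53 = 81 mm. Lift off and check.

Request:
drive_tool:
  moves:
    - [0,0,0,-1,0]
    - [0,0,0,-4,0]
    - [0,0,-2,-4,0]
    - [0,-3,-3,-3,0]
    - [0,-4,-3,0,0]

```text
time: 18.85
tool_pos: [0.497, 0.0632, 0.2022]
orientation: [0.001, 0.996, 0.091, 0.005]
ft_force: [0.2, 1.2, 0.9]
grip_width: 0.004
```

Request:
drive_tool:
  moves:
    - [0,-4,-2,-1,0]
    - [0,-4,-2,0,0]
    - [0,-4,-2,0,0]
    - [0,-4,0,0,0]
    - [0,0,0,0,0]

```text
time: 19.35
tool_pos: [0.3218, 0.0935, 0.2067]
orientation: [0.0, 0.996, 0.092, 0.0]
ft_force: [0.2, 0.1, -0.1]
grip_width: 0.004
```

```bash
python3 -c "
from h import *
st();s=snap('scene','s21');d=snap('side','d21')
cv2.imwrite('pics/c21.png',cv2.vconcat([cv2.resize(cv2.imread('pics/s21.png')[90:310,220:490],None,fx=2.6,fy=1.0*2.6)[:290*2], ][:1]))
cv2.imwrite('pics/c22.png',cv2.resize(cv2.imread('pics/d21.png')[80:290,150:410],None,fx=2.8,fy=2.8))
for z in (.081,):
  for x,y in ((-.155,-.08),(.155,-.08),(.155,.08),(-.155,.08)): print((proj(s,W(x,y,z))-[220,90])*2.6,(proj(d,W(x,y,z))-[150,80])*2.8)
"
```

```text
t19.35 case mm [-232.3  101.8  206.7] yawerr(twist) deg 0.08 F case [ 0.26  0.03 -0.12] grip 0.004
[ 75.96099773 202.09064361] [262.69444444 396.29581809]
[555.3468794 368.3828984] [643.8793852  186.42547002]
[633.49673376 202.85802692] [510.05879719  67.20001774]
[200.39744077  72.98321708] [148.92393927 237.8170922 ]
```

View pics/c21.png

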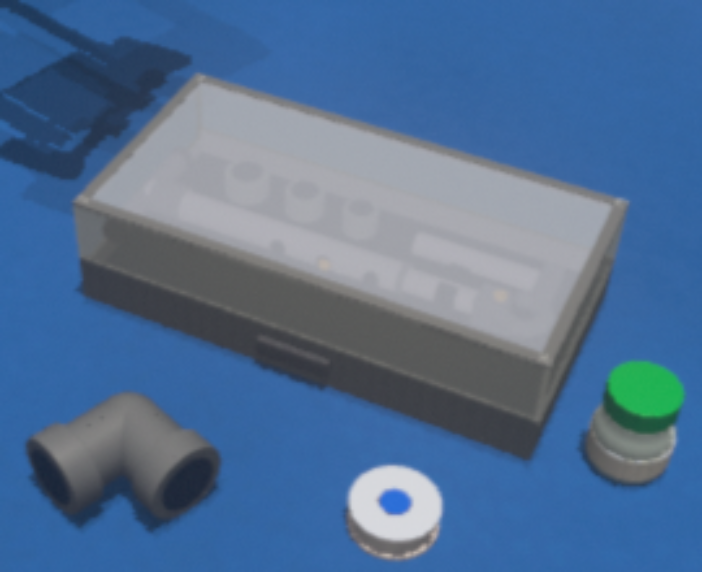

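View pics/c22.png

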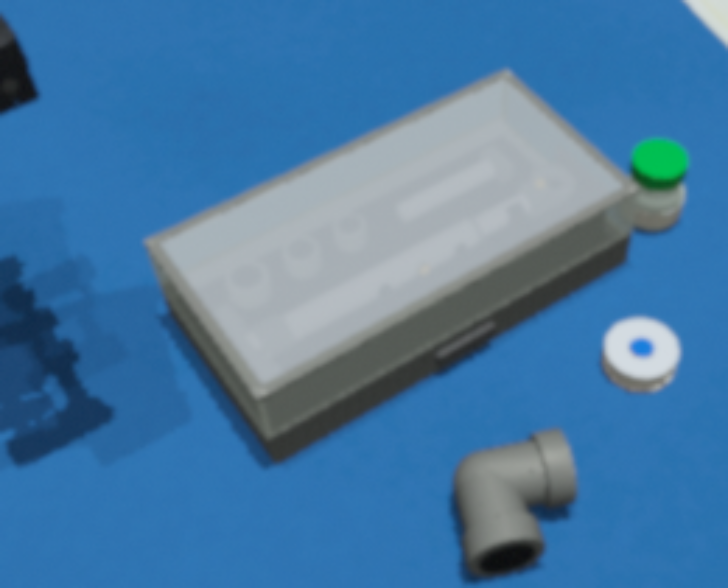

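The lid lies flush and shut. Its corners are where they should be, e.g. (76,202) in the scene crop, and through it the brass button can be seen in the middle hole. The elbow, tape and jar stand where they were, and the arm is clear of everything.

```bash
python3 -c "
from plant import close_job
print(close_job())"
```

```text
the job is handed in; nothing more can be done
None
```

The wrench is shortened by one hole and locked, the lid is fully shut, and the job was handed in at about 19.5 s on the robot's clock. No verdict was reported.

- **Slide:** I gripped the sleeve over the button at 15 N and pushed. The reading along the tube peaked at about 11.5 N, which should keep the button below its 15 N limit. The button clicked out into the second hole, standing as proud as at the start.
- **Tug:** The pull back read about 8–9 N for roughly 0.8 s and the lock held; only the hole's clearance was taken up.
- **Extra step:** At the rear end of its bed play the wrench's T-bar would have lain about at the lid's wall. I slid the whole locked wrench about 10 mm forward before letting go, with no reading on the tube above about 2 N.
- **Lid:** I swung it shut from behind with closed fingers. It met the case at 81.2 mm, against an expected 81 mm, and the last press was about 21 N.
- **Last checks:** The final pictures show the lid flush and the button in the middle hole with an open hole on either side. The elbow, tape and jar stand where they were, by eye, and the arm is clear.
- **What was less clean:** While sliding, up to 13 N of sideways and vertical load built up in the grip, which I eased out. Early estimates of the wrench's place differed by 1–3 mm between views.

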